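# Tip a battery cell onto its base over a step and load it in the cradle

## Task

The blue battery cell on the brown table stands on its narrow end. Stand it, still on that end, on the table at the left-hand short edge (seen from the robot) of the flat rubber-topped step, the bottom of its casing close against the middle of that edge and its terminals facing away from the step, and let go; then push it so that it tips over the edge and comes down on its base on the step, terminals up, and let it come to rest there untouched. Take it again, set it upright in the low black-railed cradle on the green bench, let go, and leave the other things where they are.

Things in the scene. Friction and masses are not known exactly. Their poses are not given: they have to be found in the camera images.
- cell: the cell to turn: blue prismatic battery cell, casing 148 x 26 x 88 mm (own x, y, z), about 0.72 kg. Origin: centre of its base, the 148 x 26 mm face furthest from the terminals; +z from base to terminals, y across the thickness. At the start it stands on its -x end on the brown table: own x points up, z is level, 148 mm tall, origin 74 mm above the table. Grip it across the 26 mm
- cell_top (a point): centre of the cell's black lid face, 88 mm from its origin along its +z. Two black terminal blocks stand 12 mm proud of this face, each 24 mm along the cell's x and 23 mm along y, centred at x = -60 and +60 mm; a silver stud on each reaches 19 mm above this face (107 mm from the base), so keep the gripper's body clear of them
- cell_heel (a point): middle of the cell's edge between its base and its -x end (74 mm from the origin along -x): the edge it tips over
- tip_step: tipping step, fixed on the brown table: flat aluminium plate with a rubber top, 170 mm long (own x), 90 mm wide (own y), top 15 mm above the table, two small ears on its long sides. Origin: on the table below the middle of the edge to tip over; own +x is the tipping direction, from that edge over the plate. The cell is stood on the table on the -x side, where nothing else stands
- cradle: cradle, fixed on the green bench: aluminium plate with black rails round a slot 158 mm long (own x) and 34 mm wide (own y), floor 8 mm above the bench, end rails up to 26 mm, flared lips of the long rails up to 36 mm. Origin: on the bench under the centre of the slot; z up. The cell goes in with its x along the slot, either way round
- spare_cell: another blue cell of the same kind, upright on its base on the green bench; leave it (origin: centre of its base)
- multimeter: multimeter, 163 x 81 x 46 mm, lying on the brown table; leave it. Tall fixed things on that table: an open laptop behind the step (screen 0.21 m high) and an organiser with its lid up (0.15 m) to the right of it (origin: centre of its underside)
- grease_tub: white tub with blue lid, 37 mm across, 54 mm tall, on the brown table; leave it (origin: centre of its underside)

How it is judged:
By the outcome, as a careful person would: the job done as asked, in the order asked, and still so for the second after the job is handed in, with the robot touching nothing.
It also fails if it takes over 72 s, if anything falls off the work surface, if the arm or the gripper's body presses on something with over 40 N, if the wrist force passes 120 N, or if a joint passes its speed limit or range.

## Robot

A 6-joint arm with a two-finger parallel gripper is mounted at the origin on a cart in front of the work surface, level with it; the furniture and walls round the work are solid. World frame = base frame: x ahead of the robot, y to its left, z up, the work surface at z = 0. Lengths are in mm, angles in rad, forces in N, time in s.
With the tool pointing down it reaches from about 275 to 1000 mm from the base axis. Payload 8.4 kg.
Tool frame: the origin (TCP) lies on the centre line of the jaws, within the pads' length; the fingertips stand 25 mm ahead of it and the grasp point (between the pads) lies 6 mm ahead of it; z points along the fingers, y is the line along which they close (so a half turn about z gives the same grasp; the last joint's range is limited). The gripper opens to 85 mm and grips with 20 to 120 N. Pads are 22 mm wide; open, the fingers measure 114 mm over their backs; the gripper's body (76 mm by 85 mm) begins 54 mm behind the grasp point. The pads swing forward as they close: fully open they stand 13 mm farther back than shut.
Start: joints at [1.342, 0.353, 1.633, -0, 1.155, -0.002], TCP at [140.536, 608.997, 256.281] pointing down, gripper open.
Joint ranges: [-2.63, 2.63], [-0.92, 2.1], [0.06, 2.66], [-1.3, 4.44], [0, 2.69], [-3.02, 3.02]. Speed limits (rad/s): [2.22, 2.22, 2.79, 3.14, 3.14, 3.14].

## Interface

Orientations are given as a 3x3 rotation matrix whose columns are the frame's x, y, z axes.
In Python, from plant import env gives the robot as it stands.
- The arm moves only by the shell command python3 -m pendant 'ROWS' [FORCE]. ROWS is JSON, a list of rows, each a list of 7 numbers: the shift along the tool's x, y, z each as a share of 0.06 m, from -1 to 1, then the turn, a rotation vector about the tool's x, y, z each as a share of 6 degrees, from -1 to 1, then the opening, from 0 (shut) to 1 (fully open). In form: [[x, y, z, ax, ay, az, fingers], ...]. A call has exactly 5 rows; each row shifts and turns the commanded pose from where the row before left it, along the tool's axes as they then stand; what a row does not reach is not made up. A row lasts 1/8 s, in which the tool goes at most 62.5 mm and 10.7 degrees, less where a joint would pass 70% of its speed; a pose out of reach is approached as far as the arm can. A call with a number of a shift or a turn outside -1 to 1 is refused whole. A call with a gripper value outside its range is refused whole. The fingers move at their own pace and stop on an object; FORCE is the grip in N (left out, the last holds). Time passes only in rows, so rows that do not move let the fingers close, or fill a call up. It gives the time, the measured TCP pose, the force, the opening and the grip force at its end, in the units of the state.
- env.state(): the state, without advancing time (a new reading comes with each control period).
- env.snapshot(name): name is "side" or "top" or "wrist"; returns a dict with "pixels" (384x512x3 uint8, red, green, blue), "range_z" (384x512 float32, mm along the optical axis (not along the pixel's ray), 0 where there is no reading), "mtx" (3x3 intrinsics, pixels), "k1" (the pictures are not rectified: a ray, as slopes to the right and down, at radius r is drawn at 1 + k1 r^2 times it, then the intrinsics apply), "cam_to_world" (4x4, takes a point from camera to world coordinates); the wrist camera has in their place "tool_from_camera" (4x4, takes a point from camera to tool coordinates, whose origin is the TCP and whose axes are the flange's). Camera axes: x right, y down, z forward; pixel columns grow to the right and rows downward; lengths in mm; the calibration is good to about 2 mm. A picture is of the moment at which its call begins: read the wrist's pose just before it.
- env.close_job(): hands the job in; it is judged then, once.
Trained networks look in the newest picture that a camera, given by its name, has taken for a name from the list of things; names that differ only in an ending like _2 or _b are one class to them, and where a whole thing is asked for, a point or a joint stands for the part that bears it (a point fixed in the world has none). Each returns a list of dicts, best first, with "confidence" (0 to 1); they miss things now and then, are a little off and sometimes report something else, mostly with a low value. They report only what shows in the picture. A call takes as long as a camera call.
- env.boxes_of(camera, name): "extent" ([centre column, centre row, width, height] in pixels, round what is visible of it).
- env.cut_out(camera, name): "pixels" (384x512 bool, what is visible of it) and "extent" ([centre column, centre row, width, height] in pixels, round what is visible of it).
The state is a dict: "time": time; "q": joint angles; "joint_velocities": joint speeds; "effort": joint torques, N m; "eef_pos": TCP position; "tool_rot": TCP orientation; "wrist_force": force on the tool from outside, world axes, zero at the start; "torque": the same for the moment, N m; "finger_gap": opening from 0.0 (shut) to 1.0 (fully open); "gripper_force": force on a finger pad.
Only numpy, scipy, OpenCV 4.12 (cv2) and the standard library are available. Lean on these libraries where they do the work, as an engineer would, in place of code of your own. Each camera call takes 0.05 s, during which the arm holds its last target. There are 200 camera calls.

## Working session

There is one attempt and no reset: what is moved stays moved. The work goes in short steps, Python scripts to look and compute and a shell command to move; the robot and the scene stay as the last step left them, time stands still between calls to the robot, and variables do not carry over. Pictures are saved under pics/ and viewed, at most 11 in all, crops included, and the job is handed in when it is done.

```bash
ls; mkdir -p pics; cat > h.py <<'E'
import numpy as np, cv2
from plant import env
def cloud(s,T):
    K=np.array(s["mtx"]);z=s["range_z"];h,w=z.shape
    v,u=np.mgrid[:h,:w].astype(float)
    pts=np.stack([u,v],-1).reshape(-1,1,2)
    n=cv2.undistortPoints(pts,K,np.array([s["k1"],0,0,0,0.]))[:,0].reshape(h,w,2)
    P=np.dstack([n*z[...,None],z])
    return P@T[:3,:3].T+T[:3,3]
def snap(name):
    st=env.state(); s=env.snapshot(name)
    if name=="wrist":
        T=np.eye(4);T[:3,:3]=st["tool_rot"];T[:3,3]=st["eef_pos"];T=T@np.array(s["tool_from_camera"])
    else: T=np.array(s["cam_to_world"])
    return s,cloud(s,T),s["range_z"]>0
def save(s,f): cv2.imwrite("pics/"+f,s["pixels"][:,:,::-1])
E
python3 - <<'E'
from h import *
np.set_printoptions(precision=1,suppress=True)
st=env.state();print(st["eef_pos"],np.array(st["tool_rot"]).round(2).tolist(),st["time"])
ims=[]
for c in ["top","side"]:
    s,P,ok=snap(c);save(s,c+"0.png");ims.append(s["pixels"])
    print(c,np.array(s["cam_to_world"])[:3,3])
    for n in ["cell","tip_step","cradle","multimeter","grease_tub"]:
        for d in env.cut_out(c,n)[:3]:
            m=d["pixels"]&ok
            if m.sum()<5: continue
            Q=P[m];zt=np.percentile(Q[:,2],95)
            t=Q[Q[:,2]>zt-8][:,:2].astype(np.float32)
            r=cv2.minAreaRect(t)
            print(n,round(d["confidence"],2),np.round(d["extent"]),"z",np.percentile(Q[:,2],[3,50,97]),"top rect",np.round(r[0]),np.round(r[1]),round(r[2],1),len(t))
E
```

```text
pics
[140.4 608.6 255.6] [[-0.97, 0.22, -0.0], [0.22, 0.97, -0.0], [-0.0, -0.0, -1.0]] 0.0
top [ 245.4   38.7 1653.4]
cell 0.84 [138. 212.  41.  15.] z [  6.2 143.  153.2] top rect [404. 400.] [ 26. 102.] 7.6 217
tip_step 0.86 [206. 194.  50.  43.] z [ 2.2 13.9 22. ] top rect [496. 184.] [169. 130.] 82.1 743
cradle 0.6 [359. 217.  57.  37.] z [ 1.  11.4 36.2] top rect [ 411. -357.] [176.  56.] 75.7 260
cradle 0.33 [153. 169.  12.  10.] z [ 0.3 53.4 60.3] top rect [567. 363.] [33. 35.] 2.5 70
multimeter 0.63 [213. 229.  46.  28.] z [23.1 32.1 42. ] top rect [365. 148.] [156.  76.] 84.6 462
side [ 528.5 1155.8  569.4]
tip_step 0.91 [261. 244.  54.  40.] z [ 3.4 13.9 17. ] top rect [501. 189.] [172. 126.] 81.2 1113
tip_step 0.42 [308. 264.  28.  85.] z [  7.3  90.3 149.2] top rect [408. 401.] [27. 99.] 8.6 344
cradle 0.65 [278. 170.  31.  26.] z [ 1.1 12.  34.7] top rect [ 427. -219.] [428.  74.] 85.3 67
multimeter 0.63 [312. 234.  30.  34.] z [11.8 31.9 42.3] top rect [367. 271.] [352.  61.] 88.4 131
grease_tub 0.62 [231. 274.  12.  32.] z [ 4.9 38.7 56.2] top rect [571. 367.] [31. 36.] 3.4 144
grease_tub 0.53 [221. 159.  38.  30.] z [ 2.4 51.3 97.1] top rect [ 614. -193.] [128. 385.] 7.7 138
```

View pics/top0.png

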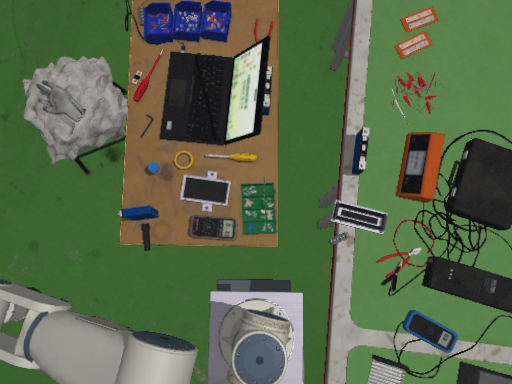

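View pics/side0.png

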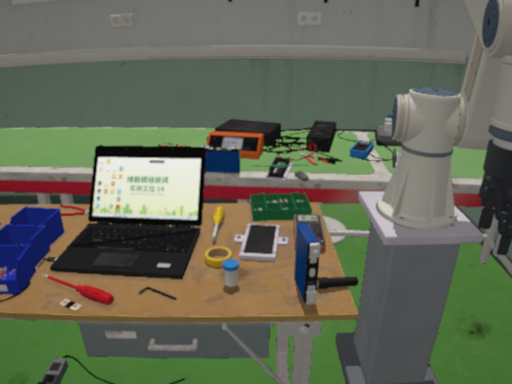

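The top view shows the cell at (138,212), the step at (206,190), the multimeter at (213,229) and the cradle at (359,217). The side view shows the cell at (308,262). Next I'll zoom in to see which way the cell faces.

```bash
python3 - <<'E'
from h import *
np.set_printoptions(precision=1,suppress=True)
out=[]
for c,(u,v) in {"top":(175,205),"side":(290,260)}.items():
    s,P,ok=snap(c)
    crop=s["pixels"][v-45:v+50,u-65:u+65];out.append(cv2.resize(crop,None,fx=4.6,fy=4.6,interpolation=cv2.INTER_CUBIC)[:, :])
    # cell top slice & vertical distribution
    box=(abs(P[...,0]-404)<45)&(abs(P[...,1]-400)<80)&ok
    for a,b in [(20,135),(141,160)]:
        m=box&(P[...,2]>a)&(P[...,2]<b)
        q=P[m];print(c,a,b,len(q),np.percentile(q,[2,50,98],axis=0).tolist() if len(q) else 0)
    m=box&(P[...,2]>141)
    px=s["pixels"][m];q=P[m][:,:2];ax=np.array([-np.sin(np.radians(8)),np.cos(np.radians(8))])
    t=(q-[404,400])@ax
    for k in range(-60,60,10):
        mm=(t>=k)&(t<k+10)
        if mm.any():print(k,mm.sum(),px[mm].mean(0))
im=np.hstack(out);im=cv2.resize(im,(800,int(im.shape[0]*800/im.shape[1])));cv2.imwrite("pics/c1.png",im[:,:,::-1])
E
```

```text
top 20 135 198 [[359.8337319468855, 348.46206371176334, 21.320920699099318], [392.7337164425677, 383.47823817747746, 69.09980020007004], [421.17809737116653, 438.20500133075467, 132.9730291123755]]
top 141 160 250 [[389.1416445024913, 350.9295424683189, 141.76856993059053], [404.95743359108496, 396.91673996735744, 147.83225639529633], [421.07032354086635, 444.0639995888489, 155.30793986666032]]
-60 5 [ 28.   58.8 105. ]
-50 25 [ 13.4  55.7 114.1]
-40 27 [ 16.5  54.5 109.8]
-30 24 [ 12.3  53.9 110.7]
-20 25 [ 14.9  56.2 114.3]
-10 26 [ 15.4  54.1 108.3]
0 26 [ 15.3  55.5 112.7]
10 26 [ 17.7  54.8 107.4]
20 25 [ 13.7  55.  112.1]
30 28 [44.1 64.1 91.2]
40 13 [135.2 136.  133.1]
side 20 135 1160 [[366.60904558597133, 357.64217896645755, 21.83595240592403], [412.4534691553926, 437.36476328166697, 74.07232517292363], [427.018228791634, 449.8517969912017, 133.15699849498657]]
side 141 160 353 [[391.3975651285314, 353.4641490658247, 141.59274776587316], [408.08733617902215, 410.4066533152844, 147.8971139746642], [425.10214594596033, 448.48838993377313, 149.98735071141684]]
-50 25 [ 45.7  73.4 125.6]
-40 27 [ 42.6  71.  125.4]
-30 30 [ 47.2  73.6 126.7]
-20 29 [ 47.4  73.1 126.2]
-10 37 [ 47.7  73.7 127.4]
0 29 [ 46.1  72.9 127.2]
10 34 [ 42.9  73.5 130.7]
20 35 [ 40.6  71.8 130.8]
30 43 [ 54.3  73.7 114.1]
40 64 [134.3 131.3 128.5]
```

View pics/c1.png

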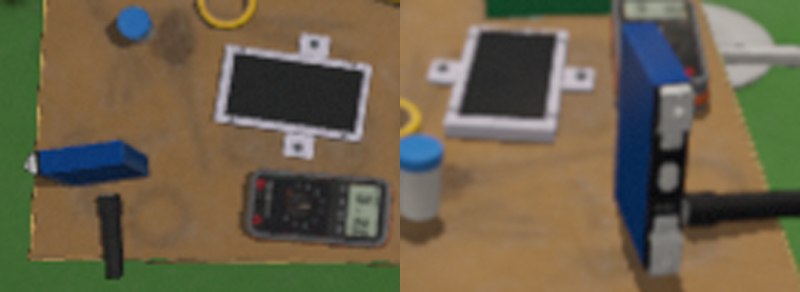

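The cell's terminals face +y (away from the step) and the step's tipping edge is its left one in the image. I'll write a row planner, then move above the cell and look with the wrist camera.

```bash
cat >> h.py <<'E'
from scipy.spatial.transform import Rotation as Ro
def plan(pos,yaw,n,tilt=None,start=None):
    """rows from measured pose (or start=(p,R)) to TCP pos with tool down and tool y at azimuth yaw (deg)"""
    if start is None:
        st=env.state();p=np.array(st["eef_pos"]);R=np.array(st["tool_rot"])
    else: p,R=start
    a=np.radians(yaw);y=np.array([np.cos(a),np.sin(a),0]);z=np.array([0,0,-1.]);T=np.column_stack([np.cross(y,z),y,z])
    rv=Ro.from_matrix(R.T@T).as_rotvec()
    d=(np.array(pos)-p)/n; dR=Ro.from_rotvec(rv/n).as_matrix()
    for i in range(n):
        s=R.T@d; r=np.degrees(rv/n)
        print("[%s],"%",".join("%.3g"%round(v,3) for v in [*(s/60),*(r/6)]), end="\n" if i%5==4 else " ")
        R=R@dR
    print()
    return np.array(pos),T
def axis2d(q):
    q=q-q.mean(0);return np.linalg.svd(q,full_matrices=False)[2][0]
E
python3 - <<'E'
from h import *
np.set_printoptions(precision=1,suppress=True)
for c in ["top","side"]:
    s,P,ok=snap(c)
    q=P[ok&(abs(P[...,0]-404)<45)&(abs(P[...,1]-400)<80)&(P[...,2]>141)][:,:2].astype(np.float32)
    b=cv2.boxPoints(cv2.minAreaRect(q));print(c,"cell box",b.tolist())
    a=axis2d(q);print("pca az",np.degrees(np.arctan2(a[1],a[0])))
    m=ok&(abs(P[...,0]-498)<75)&(abs(P[...,1]-187)<110)&(P[...,2]>9)&(P[...,2]<20)
    q=P[m][:,:2].astype(np.float32);print("step",cv2.boxPoints(cv2.minAreaRect(q)).tolist())
    m=ok&(abs(P[...,0]-340)<60)&(abs(P[...,1]-375)<40)&(P[...,2]>8)&(P[...,2]<200)&(P[...,0]<375)
    print("black",np.percentile(P[m],[1,50,99],axis=0).tolist() if m.any() else 0)
plan([400,390,330],0,15)
E
```

```text
top cell box [[383.60479736328125, 445.1350402832031], [399.148193359375, 347.8531188964844], [425.71630859375, 352.0981140136719], [410.17291259765625, 449.3800354003906]]
pca az 97.52547
step [[421.70751953125, 78.00120544433594], [569.533447265625, 75.34974670410156], [573.4989624023438, 296.4384765625], [425.67303466796875, 299.08990478515625]]
black [[284.6821074603235, 360.86854665381276, 8.35734470994114], [332.3837122242992, 382.796142402123, 21.076977790376077], [373.92981140515064, 405.4399002528878, 33.375366288086795]]
side cell box [[388.04083251953125, 449.7160949707031], [402.6365966796875, 349.9189758300781], [427.996337890625, 353.6279602050781], [413.40057373046875, 453.4250793457031]]
pca az 99.739944
step [[427.57501220703125, 111.19544219970703], [552.9190063476562, 95.13025665283203], [574.9056396484375, 266.6748352050781], [449.5616455078125, 282.7400207519531]]
black [[286.6764235913864, 378.91702745447583, 8.463552487737452], [335.65277658111415, 392.6250359771244, 19.03793093864931], [373.8965012491736, 403.81830946264023, 27.062143483880845]]
[-0.336,-0.172,-0.082,-0,0,0.856], [-0.35,-0.142,-0.082,-0,0,0.856], [-0.361,-0.11,-0.082,-0,0,0.856], [-0.369,-0.077,-0.082,-0,0,0.856], [-0.375,-0.044,-0.082,-0,0,0.856],
[-0.377,-0.01,-0.082,-0,0,0.856], [-0.377,0.024,-0.082,-0,0,0.856], [-0.373,0.057,-0.082,-0,0,0.856], [-0.366,0.091,-0.082,-0,0,0.856], [-0.357,0.123,-0.082,-0,0,0.856],
[-0.344,0.154,-0.082,-0,0,0.856], [-0.329,0.185,-0.082,-0,0,0.856], [-0.311,0.213,-0.082,-0,0,0.856], [-0.291,0.24,-0.082,-0,0,0.856], [-0.268,0.265,-0.082,-0,0,0.856],
```

```bash
python3 -m pendant '[[-0.34,-0.17,-0.08,0,0,0.77,1],[-0.35,-0.14,-0.08,0,0,0.77,1],[-0.36,-0.11,-0.08,0,0,0.77,1],[-0.37,-0.08,-0.08,0,0,0.77,1],[-0.37,-0.04,-0.08,0,0,0.77,1]]' 40 && python3 -m pendant '[[-0.38,-0.01,-0.08,0,0,0.77,1],[-0.38,0.02,-0.08,0,0,0.77,1],[-0.37,0.06,-0.08,0,0,0.77,1],[-0.37,0.09,-0.08,0,0,0.77,1],[-0.36,0.12,-0.08,0,0,0.77,1]]' && python3 -m pendant '[[-0.34,0.15,-0.08,0,0,0.77,1],[-0.33,0.18,-0.08,0,0,0.77,1],[-0.31,0.21,-0.08,0,0,0.77,1],[-0.29,0.24,-0.08,0,0,0.77,1],[-0.27,0.26,-0.08,0,0,0.77,1]]'
python3 - <<'E'
from h import *
np.set_printoptions(precision=1,suppress=True)
s,P,ok=snap("wrist");save(s,"w1.png");st=env.state();print(st["eef_pos"],st["tool_rot"],st["q"])
for n in ["cell","tip_step"]:
    for d in env.cut_out("wrist",n)[:2]:
        m=d["pixels"]&ok;Q=P[m]
        if len(Q)<20: continue
        zt=np.percentile(Q[:,2],95);t=Q[abs(Q[:,2]-zt)<7][:,:2].astype(np.float32)
        print(n,d["confidence"],d["extent"],zt,cv2.boxPoints(cv2.minAreaRect(t)).tolist())
E
```

```text
time: 1.42
eef_pos: [228.9, 537.4, 280.5]
tool_rot: [[-0.806, 0.591, 0.0], [0.591, 0.806, 0.0], [0.0, 0.0, -1.0]]
wrist_force: [-0.1, -0.5, -0.5]
finger_gap: 1.002
gripper_force: 0.0
time: 2.05
eef_pos: [320.1, 469.3, 304.5]
tool_rot: [[-0.51, 0.86, 0.0], [0.86, 0.51, 0.0], [0.0, 0.0, -1.0]]
wrist_force: [0.1, 0.5, -0.1]
finger_gap: 1.0
gripper_force: 0.0
time: 2.68
eef_pos: [412.8, 405.8, 328.5]
tool_rot: [[-0.131, 0.991, 0.0], [0.991, 0.131, 0.0], [0.0, 0.0, -1.0]]
wrist_force: [0.2, 0.5, -0.7]
finger_gap: 1.004
gripper_force: 0.0
[414.9 404.8 329.2] [[-0.1  1.   0. ]
 [ 1.   0.1 -0. ]
 [-0.   0.  -1. ]] [ 0.8  0.2  1.6 -0.   1.3  0.6]
cell 0.8 [247.7, 178.3, 27.2, 108.0] 147.7587743594303 [[385.76971435546875, 444.40673828125], [400.51837158203125, 346.7850341796875], [426.17791748046875, 350.66168212890625], [411.42926025390625, 448.28338623046875]]
tip_step 0.92 [283.7, 286.2, 84.2, 90.5] 14.895744261846687 [[428.174560546875, 272.2050476074219], [439.75250244140625, 100.05211639404297], [564.3091430664062, 108.42901611328125], [552.731201171875, 280.5819396972656]]
```

View pics/w1.png

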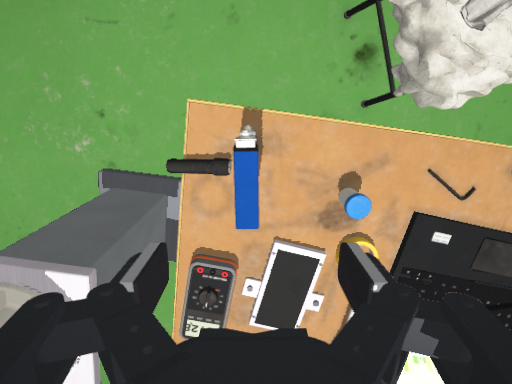

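The wrist view shows the cell top clearly: box thickness 26, axis at 98.6°, z 148. The step's tipping edge is at about (298,245). I'll fit that edge and plan the grasp.

```bash
cat >> h.py <<'E'
def stepfit(c,f=None):
    s,P,ok=snap(c)
    if f: save(s,f)
    m=ok&(P[...,2]>9)&(P[...,2]<21)&(abs(P[...,0]-505)<75)&(P[...,1]>150)&(P[...,1]<310)
    q=P[m][:,:2]
    best=None
    az=np.radians(82)
    for k in range(4):
        u=np.array([np.cos(az),np.sin(az)]);v=np.array([-u[1],u[0]])  # u: away from step, v: across (towards -x world)
        c0=np.array([512,275.]);t=(q-c0)@u;w=(q-c0)@v
        E=[]
        for b in np.arange(-34,35,4):
            g=t[(abs(w-b)<2.5)&(t<25)]
            if len(g)>4:E.append((b,np.percentile(g,98)))
        E=np.array(E)
        if len(E)<5: break
        med=np.median(E[:,1]);E=E[abs(E[:,1]-med)<8];A=np.polyfit(E[:,0],E[:,1],1);az+=np.arctan(A[0])
    gg=w[(t<med-3)&(t>med-35)]   # ear-free stretch near the edge
    lo,hi=np.percentile(gg,[1,99])
    mid=c0+u*med+v*(lo+hi)/2
    print(c,"edge mid",mid.round(1),"az",np.degrees(az).round(2),"width",(hi-lo).round(1),len(E),"resid",np.std(E[:,1]-np.polyval(A,E[:,0])).round(2))
    return mid,np.degrees(az)
E
python3 - <<'E'
from h import *
for c in ["wrist","side","top"]: stepfit(c)
plan([406.7,392.2,124],8.6,5)
E
```

```text
wrist edge mid [510.8 267.7] az 73.21 width 88.8 18 resid 0.45
side edge mid [514.3 269.9] az 66.33 width 89.1 18 resid 0.66
top edge mid [518.1 264.4] az 101.26 width 117.4 16 resid 2.41
[-0.045,-0.022,0.68,-0.001,-0,-0.027], [-0.045,-0.023,0.68,-0.001,-0,-0.027], [-0.045,-0.023,0.68,-0.001,-0,-0.027], [-0.045,-0.023,0.68,-0.001,-0,-0.027], [-0.045,-0.023,0.68,-0.001,-0,-0.027],
```

```bash
sed -i 's/az+=np.arctan/az-=np.arctan/' h.py
python3 - <<'E'
from h import *
for c in ["wrist","side","top"]: stepfit(c)
E
python3 -m pendant '[[-0.05,-0.02,0.68,0,0,-0.03,1],[-0.05,-0.02,0.68,0,0,-0.03,1],[-0.05,-0.02,0.68,0,0,-0.03,1],[-0.05,-0.02,0.68,0,0,-0.03,1],[-0.04,-0.02,0.68,0,0,-0.03,1]]' && python3 -m pendant '[[0,0,0,0,0,0,1],[0,0,0,0,0,0,0.2],[0,0,0,0,0,0,0],[0,0,0,0,0,0,0],[0,0,0,0,0,0,0]]' 50 && python3 -m pendant '[[0,0,0,0,0,0,0],[0,0,0,0,0,0,0],[0,0,0,0,0,0,0],[0,0,0,0,0,0,0],[0,0,0,0,0,0,0]]'
```

```text
wrist edge mid [509.2 268.2] az 83.13 width 88.4 18 resid 0.31
side edge mid [512.  271.6] az 82.96 width 89.0 18 resid 1.12
top edge mid [521.7 263. ] az 82.51 width 117.9 18 resid 2.35
time: 3.75
eef_pos: [407.9, 391.4, 123.1]
tool_rot: [[-0.151, 0.989, 0.0], [0.989, 0.151, 0.0], [0.0, 0.0, -1.0]]
wrist_force: [-0.4, 0.2, 0.3]
finger_gap: 1.0
gripper_force: 0.0
time: 4.38
eef_pos: [408.4, 391.6, 125.5]
tool_rot: [[-0.149, 0.989, 0.001], [0.989, 0.149, 0.001], [0.001, 0.001, -1.0]]
wrist_force: [-2.1, 0.4, 7.9]
finger_gap: 0.294
gripper_force: 48.8
time: 5.0
eef_pos: [408.4, 391.6, 125.5]
tool_rot: [[-0.149, 0.989, 0.0], [0.989, 0.149, 0.001], [0.001, 0.001, -1.0]]
wrist_force: [-2.2, 0.0, 7.6]
finger_gap: 0.304
gripper_force: 48.7
```

Gripped. Lift, carry and turn to a hover 10 mm short of the edge.

```bash
python3 -m pendant '[[0,0,-0.2,0,0,0,0],[0,0,-0.2,0,0,0,0],[0,0,-0.2,0,0,0,0],[0,0,-0.2,0,0,0,0],[0,0,-0.1,0,0,0,0]]' && python3 - <<'E'
from h import *
plan([515.9,323.6,150],-6.9,8)
E
```

```text
time: 5.62
eef_pos: [408.6, 391.4, 179.4]
tool_rot: [[-0.15, 0.989, 0.001], [0.989, 0.15, 0.001], [0.001, 0.001, -1.0]]
wrist_force: [0.4, -0.1, -6.1]
finger_gap: 0.299
gripper_force: 50.3
[-0.173,0.2,0.061,0.001,-0.001,0.323], [-0.166,0.206,0.061,0.001,-0.001,0.323], [-0.159,0.211,0.061,0.001,-0.001,0.323], [-0.152,0.216,0.061,0.001,-0.001,0.323], [-0.145,0.221,0.061,0.001,-0.001,0.323],
[-0.137,0.226,0.061,0.001,-0.001,0.323], [-0.129,0.231,0.061,0.001,-0.001,0.323], [-0.121,0.235,0.061,0.001,-0.001,0.323],
```

```bash
python3 -m pendant '[[-0.17,0.2,0.06,0,0,0.32,0],[-0.17,0.21,0.06,0,0,0.32,0],[-0.16,0.21,0.06,0,0,0.32,0],[-0.15,0.22,0.06,0,0,0.32,0],[-0.14,0.22,0.06,0,0,0.32,0]]' && python3 -m pendant '[[-0.14,0.23,0.06,0,0,0.32,0],[-0.13,0.23,0.06,0,0,0.32,0],[-0.12,0.24,0.06,0,0,0.32,0],[0,0,0,0,0,0,0],[0,0,0,0,0,0,0]]'
python3 - <<'E'
from h import *
out=[]
for c in ["side","wrist"]:
    s,P,ok=snap(c);out.append(s["pixels"])
    for d in env.cut_out(c,"cell")[:2]:
        q=P[d["pixels"]&ok]
        if len(q)<20: continue
        zt=np.percentile(q[:,2],97);t=q[abs(q[:,2]-zt)<6][:,:2].astype(np.float32)
        print(c,d["confidence"],"zt",zt,np.percentile(q,[2,98],axis=0).round(0).tolist(),cv2.boxPoints(cv2.minAreaRect(t)).round(1).tolist())
stepfit("wrist")
st=env.state();print(st["eef_pos"])
u,v=260,240
a=cv2.resize(out[0][v-75:v+75,u-70:u+70],(400,430)); b=cv2.resize(out[1],(400,300));b=np.vstack([b,np.zeros((130,400,3),np.uint8)])
cv2.imwrite("pics/c2.png",np.hstack([a,b])[:,:,::-1])
E
```

```text
time: 6.25
eef_pos: [476.7, 348.3, 159.8]
tool_rot: [[0.02, 1.0, -0.0], [1.0, -0.02, -0.0], [-0.0, -0.0, -1.0]]
wrist_force: [-0.1, -0.1, -6.5]
finger_gap: 0.299
gripper_force: 50.1
time: 6.88
eef_pos: [516.3, 323.6, 149.4]
tool_rot: [[0.118, 0.993, -0.001], [0.993, -0.118, -0.0], [-0.0, -0.0, -1.0]]
wrist_force: [0.0, 0.3, -6.1]
finger_gap: 0.301
gripper_force: 50.4
side 0.7 zt 171.4611217322719 [[502.0, 194.0, 1.0], [538.0, 385.0, 172.0]] [[503.70001220703125, 284.3999938964844], [530.4000244140625, 282.6000061035156], [537.2000122070312, 381.70001220703125], [510.5, 383.6000061035156]]
wrist 0.69 zt 171.63116462383437 [[506.0, 311.0, 72.0], [533.0, 384.0, 172.0]] [[502.20001220703125, 309.0], [528.0, 306.1000061035156], [536.0999755859375, 377.79998779296875], [510.29998779296875, 380.70001220703125]]Traceback (most recent call last):
  File "<stdin>", line 10, in <module>
  File "h.py", line 51, in stepfit
    gg=w[(t<med-3)&(t>med-35)]   # ear-free stretch near the edge
            ^^^
UnboundLocalError: cannot access local variable 'med' where it is not associated with a value
```

```bash
python3 -m pendant '[[0,-0.02,0.15,0,0,0,0],[0,0,0.13,0,0,0,0],[0,0,0.1,0,0,0,0],[0,0,0,0,0,0,0],[0,0,0,0,0,0,0]]' && python3 -m pendant '[[-0.04,0,0,0,0,0,0],[-0.04,0,0,0,0,0,0],[-0.04,0,0,0,0,0,0],[-0.04,0,0,0,0,0,0],[0,0,0,0,0,0,0]]'
python3 - <<'E'
from h import *
s,P,ok=snap("side");out=s["pixels"]
d=env.cut_out("side","cell")[0];q=P[d["pixels"]&ok];zt=np.percentile(q[:,2],97);t=q[abs(q[:,2]-zt)<6][:,:2].astype(np.float32)
print(zt,cv2.boxPoints(cv2.minAreaRect(t)).round(1).tolist())
u,v=255,235
a=cv2.resize(out[v-75:v+75,u-75:u+75],(600,600),interpolation=cv2.INTER_CUBIC)
cv2.imwrite("pics/c2.png",a[:,:,::-1])
E
```

```text
time: 7.75
eef_pos: [515.3, 323.8, 126.5]
tool_rot: [[0.118, 0.993, -0.0], [0.993, -0.118, -0.0], [-0.0, -0.0, -1.0]]
wrist_force: [-0.3, -1.0, -6.1]
finger_gap: 0.295
gripper_force: 50.4
time: 8.38
eef_pos: [514.1, 314.0, 126.7]
tool_rot: [[0.118, 0.993, -0.0], [0.993, -0.118, -0.0], [-0.0, -0.0, -1.0]]
wrist_force: [-0.6, -0.5, -6.1]
finger_gap: 0.297
gripper_force: 50.4
56.17404020758102 [[554.5999755859375, 385.6000061035156], [555.0999755859375, 349.6000061035156], [586.2000122070312, 350.0], [585.7000122070312, 386.0]]
```

View pics/c2.png

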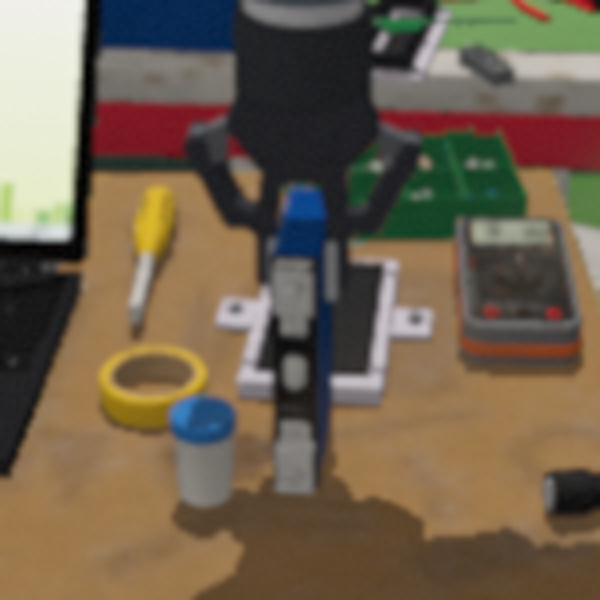

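The side view shows the cell aligned with the step and centred on it, terminals towards the camera. I'll ease it in to contact.

```bash
python3 -m pendant '[[-0.02,0,0.01,0,0,0,0],[-0.015,0,0.01,0,0,0,0],[0,0,0,0,0,0,0],[0,0,0,0,0,0,0],[0,0,0,0,0,0,0]]'|grep -v rot
python3 - <<'E'
from h import *
for i in range(2):
    s,P,ok=snap("side")
    u=np.array([.118,.993]);v=np.array([-.993,.118])
    W=(P[...,:2]-[512,271.6]);t=W@u;w=W@v
    m=ok&(abs(w)<30)&(t>-10)&(t<130)&(P[...,2]>130)&(P[...,2]<152)&(s["pixels"][...,2]>90)&(s["pixels"][...,0]<90)
    print("cell top: t range",np.percentile(t[m],[1,3,97]),"w",np.percentile(w[m],[2,98]),np.percentile(P[m][:,2],95),m.sum())
E
```

```text
time: 9.1
eef_pos: [514.2, 312.6, 125.7]
wrist_force: [0.8, 4.7, -5.3]
finger_gap: 0.298
gripper_force: 50.5
cell top: t range [ 5.17984479  6.24341942 68.38108113] w [-13.57043591  10.72297596] 148.67734176111287 76
cell top: t range [ 2.39588393  4.5562058  69.66404547] w [-14.75622865  11.6364312 ] 148.32803407259576 80
```

Contact with the step edge felt (4.7 N), with the cell bottom on the table. Release, lift, move behind the cell and shut.

```bash
python3 -m pendant '[[0.008,0,0.008,0,0,0,0],[0,0,0,0,0,0,0.4],[0,0,0,0,0,0,0.6],[0,0,0,0,0,0,1],[0,0,0,0,0,0,1]]'|grep -v rot && python3 -m pendant '[[0,0,-0.2,0,0,0,1],[0,0,-0.3,0,0,0,1],[0,0,-0.4,0,0,0,1],[0,0,-0.4,0,0,0,1],[0,0,0,0,0,0,0.5]]' |grep -v rot && python3 -m pendant '[[0.4,0,0,0,0,0,0],[0.4,0,0,0,0,0,0],[0.4,0,0,0,0,0,0],[0.4,0,0,0,0,0,0],[0.1,0,0,0,0,0,0]]'
python3 - <<'E'
from h import *
out=[]
u=np.array([.118,.993]);v=np.array([-.993,.118])
for c in ["side","wrist"]:
    s,P,ok=snap(c);out.append(s["pixels"])
    W=(P[...,:2]-([512,271.6] if c=="side" else [509.2,268.2]));t=W@u;w=W@v
    m=ok&(abs(w)<30)&(t>-15)&(t<140)&(P[...,2]>140)&(P[...,2]<152)
    if m.any(): print(c,"cell top t",np.percentile(t[m],[2,98]),"w",np.percentile(w[m],[2,98]),np.percentile(P[m][:,2],95),np.degrees(np.arctan2(*axis2d(np.c_[t[m],w[m]])[::-1])),m.sum())
cv2.imwrite("pics/c3.png",np.hstack([cv2.resize(o,(400,300)) for o in out])[:,:,::-1])
E
```

```text
time: 9.82
eef_pos: [514.0, 312.5, 125.0]
wrist_force: [-0.0, -0.8, -0.3]
finger_gap: 0.99
gripper_force: 0.0
time: 10.45
eef_pos: [515.3, 313.5, 206.3]
wrist_force: [0.2, 0.3, -0.4]
finger_gap: 0.817
gripper_force: 0.0
time: 11.08
eef_pos: [525.7, 416.2, 202.2]
tool_rot: [[0.116, 0.993, -0.0], [0.993, -0.116, -0.0], [-0.0, -0.0, -1.0]]
wrist_force: [0.3, -1.0, 0.7]
finger_gap: -0.003
gripper_force: 0.0
side cell top t [  6.17527199 100.62864006] w [-8.16767942 14.27732164] 147.89642956576336 -5.11866228505394 118
wrist cell top t [64.80206181 83.47212442] w [-3.27144198  3.69671524] 147.52618760497748 -179.04557505747303 209
```

View pics/c3.png

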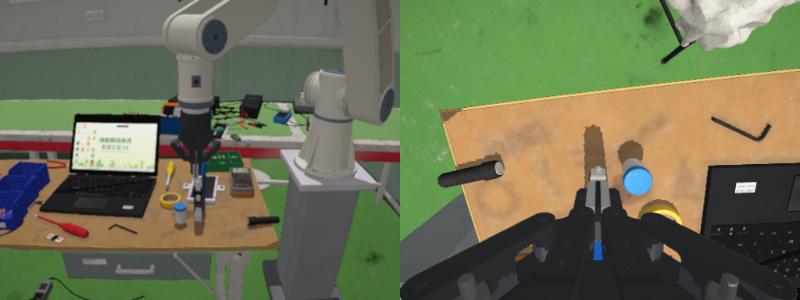

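The cell stands on its own against the step, with the shut fingers behind it in line. Descend and approach.

```bash
python3 -m pendant '[[0,0,0.3,0,0,0,0],[0,0,0.3,0,0,0,0],[0,0,0.27,0,0,0,0],[-0.15,0,0,0,0,0,0],[-0.1,0,0,0,0,0,0]]'|grep -v rot && python3 -m pendant '[[-0.1,0,0,0,0,0,0],[-0.1,0,0,0,0,0,0],[-0.05,0,0,0,0,0,0],[-0.05,0,0,0,0,0,0],[-0.05,0,0,0,0,0,0]]'
```

```text
time: 11.8
eef_pos: [524.2, 398.3, 150.8]
wrist_force: [1.8, 0.4, 0.2]
finger_gap: -0.004
gripper_force: 0.0
time: 12.42
eef_pos: [522.8, 379.8, 152.4]
tool_rot: [[0.118, 0.993, 0.003], [0.993, -0.118, 0.004], [0.004, 0.003, -1.0]]
wrist_force: [0.6, 5.7, 3.6]
finger_gap: -0.005
gripper_force: 2.7
```

```bash
for i in 1; do python3 -m pendant '[[-0.1,0,-0.05,0,0,0,0],[-0.1,0,-0.05,0,0,0,0],[-0.1,0,-0.05,0,0,0,0],[-0.1,0,-0.05,0,0,0,0],[-0.1,0,-0.05,0,0,0,0]]'; done
python3 - <<'E'
from h import *
s,P,ok=snap("side");o=s["pixels"][135:285,170:330]
cv2.imwrite("pics/c4.png",cv2.resize(o,(640,600),interpolation=cv2.INTER_CUBIC)[:,:,::-1])
E
```

```text
time: 13.05
eef_pos: [518.0, 347.7, 165.8]
tool_rot: [[0.118, 0.993, -0.001], [0.993, -0.118, -0.001], [-0.001, -0.0, -1.0]]
wrist_force: [0.5, 1.0, 0.5]
finger_gap: 0.003
gripper_force: 0.7
```

View pics/c4.png

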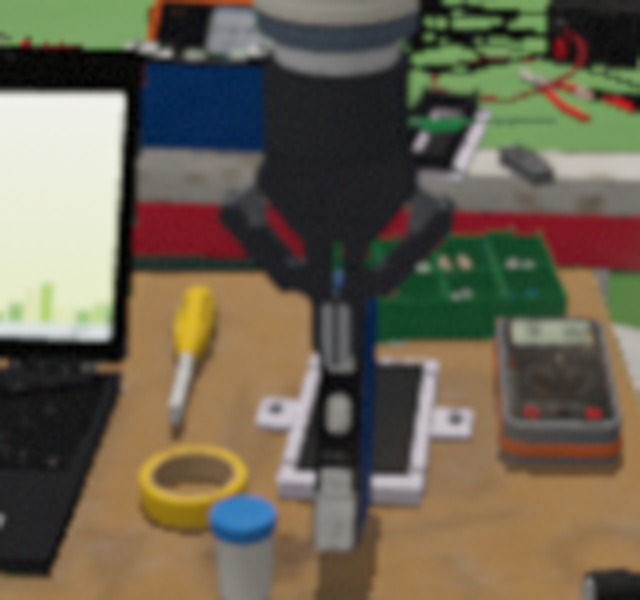

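The cell is tilting cleanly and is still in line with the step. Continue.

```bash
python3 -m pendant '[[-0.1,0,-0.05,0,0,0,0],[-0.1,0,-0.05,0,0,0,0],[-0.1,0,-0.05,0,0,0,0],[-0.1,0,-0.05,0,0,0,0],[-0.1,0,-0.05,0,0,0,0]]'|grep -v rot;  python3 -m pendant '[[-0.1,0,-0.04,0,0,0,0],[-0.08,0,-0.03,0,0,0,0],[-0.08,0,-0.03,0,0,0,0],[-0.08,0,-0.03,0,0,0,0],[-0.08,0,-0.03,0,0,0,0]]'|grep -v rot
python3 - <<'E'
from h import *
s,P,ok=snap("side")
d=env.cut_out("side","cell")
for x in d[:2]:
    q=P[x["pixels"]&ok];print(x["confidence"],x["extent"],np.percentile(q,[2,50,98],axis=0).round().tolist())
E
```

```text
time: 13.72
eef_pos: [514.6, 318.1, 181.0]
wrist_force: [0.3, 0.1, -0.3]
finger_gap: 0.005
gripper_force: 0.2
time: 14.35
eef_pos: [511.7, 293.3, 190.5]
wrist_force: [0.3, -0.5, -0.1]
finger_gap: 0.002
gripper_force: 0.0
0.56 [256.1, 233.8, 16.7, 61.0] [[493.0, 232.0, 26.0], [512.0, 307.0, 98.0], [530.0, 354.0, 153.0]]
```

```bash
python3 -m pendant '[[-0.05,0,-0.02,0,0,0,0],[-0.05,0,-0.02,0,0,0,0],[0,0,0,0,0,0,0],[0,0,0,0,0,0,0],[0,0,0,0,0,0,0]]'|grep -v rot
python3 - <<'E'
from h import *
s,P,ok=snap("side")
d=env.cut_out("side","cell")
for x in d[:2]:
    q=P[x["pixels"]&ok];print(x["confidence"],x["extent"],np.percentile(q,[2,50,98],axis=0).round().tolist())
o=s["pixels"][135:285,170:330]
cv2.imwrite("pics/c5.png",cv2.resize(o,(640,600),interpolation=cv2.INTER_CUBIC)[:,:,::-1])
E
```

```text
time: 15.08
eef_pos: [511.0, 287.7, 192.7]
wrist_force: [0.2, -0.3, 0.1]
finger_gap: 0.002
gripper_force: 0.0
0.67 [257.4, 232.2, 19.9, 61.6] [[485.0, 170.0, 22.0], [507.0, 299.0, 88.0], [525.0, 307.0, 116.0]]
```

View pics/c5.png

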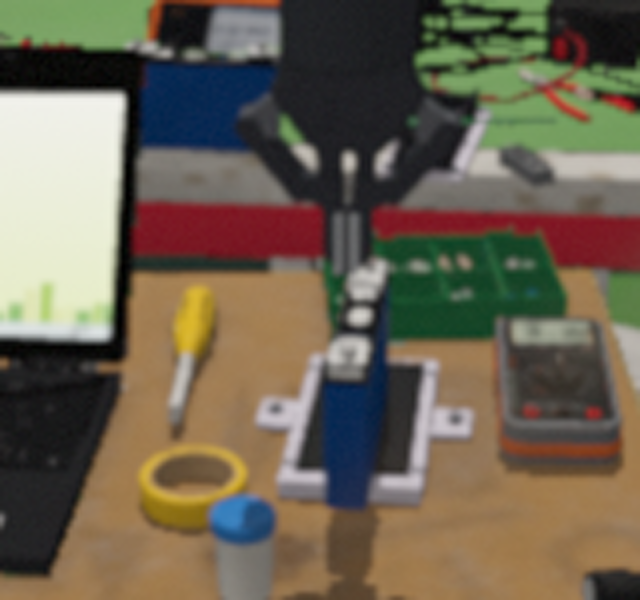

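The cell landed on its base on the step, terminals up (studs at (365,275) and (350,345) in the crop), with some overhang but stable. Rise and look from above it.

```bash
python3 -m pendant '[[0,0,-0.35,0,0,0,0],[0,0,-0.4,0,0,0,0.5],[-0.2,0,-0.4,0,0,0,1],[-0.3,0,-0.4,0,0,0,1],[-0.4,0,-0.3,0,0,0,1]]'|grep -v rot; python3 -m pendant '[[0,0,0,0,0,0,1],[0,0,0,0,0,0,1],[0,0,0,0,0,0,1],[0,0,0,0,0,0,1],[0,0,0,0,0,0,1]]'|grep -v rot
cat >> h.py <<'E'
def cellfit(cam,c0,lo=95,hi=130,r=90,f=None):
    "upright cell: fit long axis and centre from points in z band"
    s,P,ok=snap(cam)
    if f: save(s,f)
    m=ok&(np.hypot(P[...,0]-c0[0],P[...,1]-c0[1])<r)&(P[...,2]>lo)&(P[...,2]<hi)
    q=P[m][:,:2].astype(np.float32);b=cv2.minAreaRect(q)
    a=axis2d(q);a=a*np.sign(a[1]);t=(q-q.mean(0))@a;w=(q-q.mean(0))@[-a[1],a[0]]
    tl=np.percentile(t,[.5,99.5]);wl=np.percentile(w,[1,99])
    c=q.mean(0)+a*tl.mean()+np.array([-a[1],a[0]])*wl.mean()
    print(cam,"centre",c.round(1),"rect",np.round(b[0],1),np.round(b[1],1),"az",np.degrees(np.arctan2(a[1],a[0])).round(2),"len",np.ptp(tl).round(1),"wid",np.ptp(wl).round(1),"zmed",np.median(P[m][:,2]).round(1),len(q))
E
python3 - <<'E'
from h import *
for c in ["wrist","side","top"]:
    for d in env.cut_out(c,"cell")[:1] if 0 else [0]: cellfit(c,[500,232])
s,P,ok=snap("wrist");save(s,"w2.png");st=env.state()
E
```

```text
time: 15.8
eef_pos: [504.7, 233.5, 304.8]
wrist_force: [0.6, -0.2, -0.2]
finger_gap: 0.848
gripper_force: 0.0
time: 16.42
eef_pos: [504.6, 234.2, 303.4]
wrist_force: [-0.3, -1.0, 0.0]
finger_gap: 0.999
gripper_force: 0.0
wrist centre [503.6 229.8] rect [503.7 229.6] [147.4  25.3] az 82.55 len 145.3 wid 24.9 zmed 107.2 3007
side centre [505.7 235.1] rect [505.6 233.9] [148.3  26.1] az 82.43 len 144.6 wid 25.7 zmed 106.8 369
top centre [501.3 227.6] rect [500.7 227.8] [146.7  26.4] az 85.34 len 145.6 wid 26.5 zmed 107.7 171
```

View pics/w2.png

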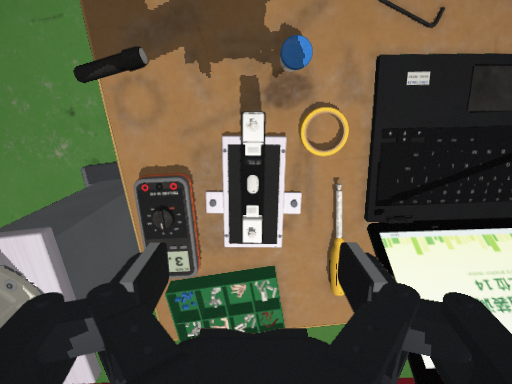

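The wrist view shows the cell upright on the step at centre column 253, rows 112–243, with everything else undisturbed. Descend and grip.

```bash
python3 - <<'E'
from h import *
plan([503.6,229.8,84],-7.5,5)
E
python3 -m pendant '[[-0.01,0,0.75,0,0,0.02,1],[-0.02,0,0.75,0,0,0.02,1],[-0.02,0,0.75,0,0,0.02,1],[-0.02,0,0.75,0,0,0.02,1],[0,0,0.66,0,0,0.02,1]]'|grep -v rot;  python3 -m pendant '[[0,0,0,0,0,0,1],[0,0,0,0,0,0,0.2],[0,0,0,0,0,0,0],[0,0,0,0,0,0,0],[0,0,0,0,0,0,0]]' 50; python3 -m pendant '[[0,0,0,0,0,0,0],[0,0,-0.2,0,0,0,0],[0,0,-0.4,0,0,0,0],[0,0,-0.6,0,0,0,0],[0,0,-0.6,0,0,0,0]]'; python3 -m pendant '[[0,0,-0.6,0,0,0,0],[0,0,-0.6,0,0,0,0],[0,0,-0.4,0,0,0,0],[0,0,0,0,0,0,0],[0,0,0,0,0,0,0]]'
python3 - <<'E'
from h import *
for c in ["top","side"]:
    s,P,ok=snap(c)
    for d in env.cut_out(c,"cradle")[:2]:
        q=P[d["pixels"]&ok];z=q[:,2]
        t=q[(z>15)&(z<45)][:,:2].astype(np.float32)
        print(c,round(d["confidence"],2),d["extent"],len(t),[np.round(x,1) for x in cv2.minAreaRect(t)] if len(t)>5 else 0)
for d in env.boxes_of("top","spare_cell"): print("spare",d)
E
```

```text
[-0.015,-0.002,0.732,-0,0,0.025], [-0.015,-0.002,0.732,-0,0,0.025], [-0.015,-0.002,0.732,-0,0,0.025], [-0.015,-0.002,0.732,-0,0,0.025], [-0.015,-0.002,0.732,-0,0,0.025],

time: 17.25
eef_pos: [504.0, 229.7, 82.7]
wrist_force: [0.4, 0.9, 0.2]
finger_gap: 1.001
gripper_force: 0.0
time: 17.88
eef_pos: [504.7, 230.1, 85.4]
tool_rot: [[0.128, 0.992, 0.001], [0.992, -0.128, 0.001], [0.001, 0.001, -1.0]]
wrist_force: [-1.4, -0.1, 8.1]
finger_gap: 0.296
gripper_force: 52.1
time: 18.5
eef_pos: [503.5, 229.5, 193.2]
tool_rot: [[0.128, 0.992, -0.001], [0.992, -0.128, -0.001], [-0.001, -0.001, -1.0]]
wrist_force: [0.6, 0.7, -5.4]
finger_gap: 0.299
gripper_force: 50.4
time: 19.12
eef_pos: [503.3, 229.4, 287.0]
tool_rot: [[0.128, 0.992, -0.002], [0.992, -0.128, -0.001], [-0.001, -0.002, -1.0]]
wrist_force: [0.5, 0.2, -7.1]
finger_gap: 0.293
gripper_force: 50.7
top 0.81 [359.0, 216.8, 55.2, 31.6] 470 [array([ 408., -357.]), array([177.9,  69. ]), np.float64(75.3)]
side 0.72 [279.5, 168.4, 29.4, 25.6] 181 [array([ 415.8, -352.1]), array([183.5,  55. ]), np.float64(76.1)]
spare {'extent': [361.0, 151.6, 15.8, 49.0], 'confidence': 0.91}
```

```bash
python3 - <<'E'
from h import *
plan([290,-390,290],-14.5,15)
E
```

```text
[-0.713,-0.147,-0.002,-0.001,0.001,0.079], [-0.714,-0.141,-0.002,-0.001,0.001,0.079], [-0.716,-0.136,-0.002,-0.001,0.001,0.079], [-0.717,-0.13,-0.002,-0.001,0.001,0.079], [-0.718,-0.124,-0.002,-0.001,0.001,0.079],
[-0.719,-0.118,-0.003,-0.001,0.001,0.079], [-0.72,-0.112,-0.003,-0.001,0.001,0.079], [-0.721,-0.106,-0.003,-0.001,0.001,0.079], [-0.721,-0.1,-0.003,-0.001,0.001,0.079], [-0.722,-0.094,-0.003,-0.001,0.001,0.079],
[-0.723,-0.088,-0.003,-0.001,0.001,0.079], [-0.724,-0.082,-0.003,-0.001,0.001,0.079], [-0.724,-0.076,-0.003,-0.001,0.001,0.079], [-0.725,-0.07,-0.003,-0.001,0.001,0.079], [-0.726,-0.064,-0.003,-0.001,0.001,0.079],
```

```bash
python3 -m pendant '[[-0.4,-0.15,0,0,0,0.08,0],[-0.71,-0.14,0,0,0,0.08,0],[-0.72,-0.14,0,0,0,0.08,0],[-0.72,-0.13,0,0,0,0.08,0],[-0.72,-0.12,0,0,0,0.08,0]]' |grep -v rot; python3 -m pendant '[[-0.72,-0.12,0,0,0,0.08,0],[-0.72,-0.11,0,0,0,0.08,0],[-0.72,-0.11,0,0,0,0.08,0],[-0.72,-0.1,0,0,0,0.08,0],[-0.72,-0.1,0,0,0,0.08,0]]' |grep -v rot; python3 -m pendant '[[-0.72,-0.09,0,0,0,0.08,0],[-0.72,-0.08,0,0,0,0.08,0],[-0.72,-0.08,0,0,0,0.08,0],[-0.72,-0.07,0,0,0,0.08,0],[-0.6,-0.06,0,0,0,0.08,0]]'|grep -v rot; python3 -m pendant '[[-0.3,0,0,0,0,0,0],[0,0,0,0,0,0,0],[0,0,0,0,0,0,0],[0,0,0,0,0,0,0],[0,0,0,0,0,0,0]]'
python3 - <<'E'
from h import *
s,P,ok=snap("wrist");save(s,"w3.png");st=env.state();print(st["eef_pos"])
np.savez("w3.npz",P=P,ok=ok,px=s["pixels"])
for d in env.cut_out("wrist","cradle")[:2]:
    q=P[d["pixels"]&ok];z=q[:,2]
    print(d["confidence"],d["extent"],np.percentile(z,[3,50,97]))
    for lo,hi in [(15,45),(22,45)]:
        t=q[(z>lo)&(z<hi)][:,:2].astype(np.float32);print([np.round(x,1) for x in cv2.minAreaRect(t)],len(t))
    t=q[(z>3)&(z<14)][:,:2].astype(np.float32);print("floor/plate",[np.round(x,1) for x in cv2.minAreaRect(t)],len(t))
E
```

```text
time: 20.0
eef_pos: [434.4, 40.4, 287.9]
wrist_force: [0.3, -0.1, -6.4]
finger_gap: 0.296
gripper_force: 50.5
time: 20.62
eef_pos: [362.4, -165.8, 288.1]
wrist_force: [1.0, -0.2, -6.6]
finger_gap: 0.298
gripper_force: 50.5
time: 21.25
eef_pos: [292.8, -364.3, 287.9]
wrist_force: [0.8, 0.2, -6.3]
finger_gap: 0.3
gripper_force: 50.5
time: 21.88
eef_pos: [289.4, -379.6, 288.3]
tool_rot: [[0.25, 0.968, 0.0], [0.968, -0.25, -0.0], [0.0, 0.0, -1.0]]
wrist_force: [0.3, -1.0, -6.0]
finger_gap: 0.299
gripper_force: 50.6
[ 289.38266282 -379.7773685   288.31627011]
0.68 [340.8, 120.1, 68.0, 138.4] [ 4.98430799  8.44571494 33.96058143]
[array([ 412.6, -358.6]), array([178.2,  56.2]), np.float64(75.9)] 3547
[array([ 412.6, -358.7]), array([177.9,  56.2]), np.float64(75.9)] 3114
floor/plate [array([ 412.8, -358.9]), array([187.3,  79.7]), np.float64(76.0)] 4610
```

View pics/w3.png

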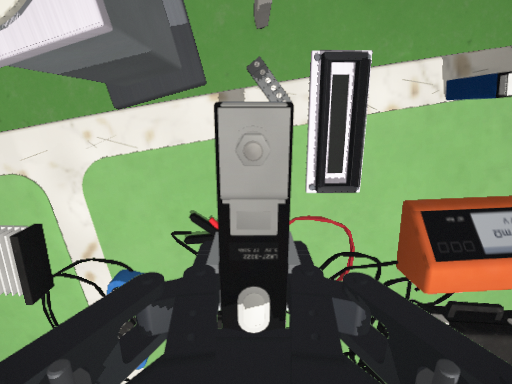

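The wrist view shows the cradle free at (340,120) and the spare cell off to its right at (480,87). The cradle fit is centre (412.6,−358.7), az 76°, and the 178×56 rail outline fits its given size. Now to a hover above it.

```bash
python3 - <<'E'
from h import *
S=plan([414,-358.6,200],-14.05,5)
plan([414,-358.6,122],-14.05,5,start=S)
E
```

```text
[0.173,0.385,0.294,0,0,-0.016], [0.172,0.385,0.294,0,0,-0.016], [0.172,0.385,0.294,0,0,-0.016], [0.171,0.385,0.294,0,0,-0.016], [0.17,0.386,0.294,0,0,-0.016],

[0,0,0.26,0,0,0], [0,0,0.26,0,0,0], [0,0,0.26,0,0,0], [0,0,0.26,0,0,0], [0,0,0.26,0,0,0],
```

```bash
python3 -m pendant '[[0.17,0.39,0.29,0,0,-0.02,0],[0.17,0.39,0.29,0,0,-0.02,0],[0.17,0.39,0.29,0,0,-0.02,0],[0.17,0.38,0.29,0,0,-0.01,0],[0.17,0.38,0.29,0,0,-0.01,0]]'|grep -v rot; python3 -m pendant '[[0,0,0.26,0,0,0,0],[0,0,0.26,0,0,0,0],[0,0,0.26,0,0,0,0],[0,0,0.26,0,0,0,0],[0,0,0.26,0,0,0,0]]'|grep -v rot;  python3 -m pendant '[[0,0,0,0,0,0,0],[0,0,0,0,0,0,0],[0,0,0,0,0,0,0],[0,0,0,0,0,0,0],[0,0,0,0,0,0,0]]'
python3 - <<'E'
from h import *
# cradle lips versus held cell, in the same fixed-camera picture
for c in ["top","side"]:
    cellfit(c,[413,-359],135,170)
    cellfit(c,[413,-359],20,42,110)
plan([414,-358.6,78.5],-14.05,5)
E
```

```text
time: 22.6
eef_pos: [414.9, -359.2, 200.7]
wrist_force: [0.1, -0.8, -5.8]
finger_gap: 0.297
gripper_force: 50.8
time: 23.22
eef_pos: [413.7, -359.7, 122.3]
wrist_force: [-0.0, -0.5, -4.7]
finger_gap: 0.301
gripper_force: 51.1
time: 23.85
eef_pos: [414.0, -359.6, 123.5]
tool_rot: [[0.243, 0.97, 0.0], [0.97, -0.243, -0.0], [-0.0, 0.0, -1.0]]
wrist_force: [0.1, 0.2, -5.4]
finger_gap: 0.294
gripper_force: 50.9
top centre [ 419.8 -330.4] rect [ 412.  -359.7] [148.1  27.6] az 77.55 len 87.4 wid 26.0 zmed 149.2 121
top centre [ 395.1 -300.8] rect [ 394.4 -302. ] [129.5  63.2] az 10.91 len 126.3 wid 58.1 zmed 27.1 136
side centre [ 419.3 -347.8] rect [ 422.5 -345.8] [111.1  94. ] az 88.41 len 131.5 wid 98.6 zmed 150.5 244
side centre [ 407.8 -352.3] rect [ 414.6 -357.6] [193.7  54.8] az 68.76 len 188.0 wid 56.2 zmed 24.6 100
[0.003,-0.001,0.149,0,0,-0.001], [0.003,-0.001,0.149,0,0,-0.001], [0.003,-0.001,0.149,0,0,-0.001], [0.003,-0.001,0.149,0,0,-0.001], [0.003,-0.001,0.149,0,0,-0.001],
```

```bash
python3 -m pendant '[[0.015,0,0.13,0,0,0,0],[0,0,0.13,0,0,0,0],[0,0,0.13,0,0,0,0],[0,0,0.06,0,0,0,0],[0,0,0,0,0,0,0]]'|grep -v rot; python3 -m pendant '[[0,0,0.07,0,0,0,0],[0,0,0.07,0,0,0,0],[0,0,0,0,0,0,0],[0,0,0,0,0,0,0],[0,0,0,0,0,0,0]]'
```

```text
time: 24.68
eef_pos: [414.0, -358.5, 95.8]
wrist_force: [0.6, 0.3, -5.1]
finger_gap: 0.301
gripper_force: 51.0
time: 25.3
eef_pos: [414.2, -358.7, 87.9]
tool_rot: [[0.243, 0.97, 0.0], [0.97, -0.243, -0.0], [-0.0, 0.0, -1.0]]
wrist_force: [0.4, -0.1, -6.2]
finger_gap: 0.297
gripper_force: 51.0
```

```bash
python3 -m pendant '[[0,0,0.06,0,0,0,0],[0,0,0.05,0,0,0,0],[0,0,0.04,0,0,0,0],[0,0,0.01,0,0,0,0],[0,0,0,0,0,0,0]]'
```

```text
time: 25.92
eef_pos: [414.1, -358.5, 78.5]
tool_rot: [[0.243, 0.97, -0.0], [0.97, -0.243, 0.0], [0.0, -0.0, -1.0]]
wrist_force: [-1.4, 2.2, 2.0]
finger_gap: 0.297
gripper_force: 51.9
```

Seated on the cradle floor, since the weight is off the wrist. Release and withdraw.

```bash
python3 -m pendant '[[0,0,0,0,0,0,0.4],[0,0,0,0,0,0,0.6],[0,0,0,0,0,0,1],[0,0,0,0,0,0,1],[0,0,0,0,0,0,1]]' |grep -v rot; python3 -m pendant '[[0,0,-0.2,0,0,0,1],[0,0,-0.4,0,0,0,1],[0,0,-0.6,0,0,0,1],[0,0,-0.8,0,0,0,1],[0,0,-0.8,0,0,0,1]]'|grep -v rot; python3 -m pendant '[[0,0,-0.5,0,0,0,1],[0,0,0,0,0,0,1],[0,0,0,0,0,0,1],[0,0,0,0,0,0,1],[0,0,0,0,0,0,1]]'
python3 - <<'E'
from h import *
cellfit("wrist",[413,-359],85,125,f="w4.png")
E
```

```text
time: 26.55
eef_pos: [414.2, -358.6, 78.2]
wrist_force: [0.8, -0.4, 0.7]
finger_gap: 0.994
gripper_force: 0.0
time: 27.18
eef_pos: [414.0, -358.5, 248.5]
wrist_force: [1.2, 0.2, -0.9]
finger_gap: 0.997
gripper_force: 0.0
time: 27.8
eef_pos: [413.8, -358.3, 275.2]
tool_rot: [[0.243, 0.97, -0.001], [0.97, -0.243, 0.001], [0.001, -0.002, -1.0]]
wrist_force: [0.3, 0.3, 0.7]
finger_gap: 1.001
gripper_force: 0.0
wrist centre [ 414.1 -358.5] rect [ 413.9 -359.1] [145.9  25.8] az 75.76 len 144.5 wid 25.1 zmed 100.2 3430
```

View pics/w4.png

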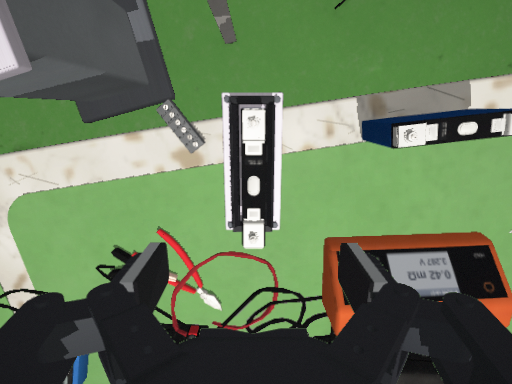

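The wrist view shows the cell upright in the cradle (column 253, rows 107–248, with height parallax). The measured centre is within 1.5 mm of the slot's, and the spare cell is untouched. I'll check that it is level, then hand in.

```bash
python3 - <<'E'
from h import *
s,P,ok=snap("wrist")
W=P[...,:2]-[414,-358.5];t=W@[.243,.97];w=W@[-.97,.243]
zz=[np.median(P[...,2][ok&(abs(w)<9)&(t>a)&(t<b)&(P[...,2]>60)]) for a,b in [(-71,-66),(-44,-25),(15,44),(66,71)]];print(zz)
print(abs(zz[1]-96)<4 and abs(zz[2]-96)<4)
if abs(zz[1]-96)<4 and abs(zz[2]-96)<4 and abs(zz[1]-zz[2])<2.5: print(env.close_job())
E
```

```text
[np.float64(105.79702643393381), np.float64(100.43129301145615), np.float64(100.23503153238627), np.float64(105.79781352230421)]
False
```

The lid is level: both ends read 105.8 mm. It also sits exactly 7 mm lower than on the step (15 mm against 8 mm floors), so the cell is fully seated. The 96 mm threshold just ignored the raised detail on the lid.

```bash
python3 -c "
from plant import env
print(env.close_job())"
```

```text
the job is handed in; nothing more can be done
None
```

The cell was stood against the step's left edge and pushed over it, came to rest on its base, and now stands upright and released in the cradle; I handed the job in at about 28 s on the robot clock, with no verdict returned.

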